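Load the balance with the check weight behind its draught shield

TASK

Load the balance for its daily check: slide the glass roof door of its draught shield open, take the largest of the three knobbed check weights from the tray, stand it upright in the middle of the weighing pan, lowered gently (not dropped, and without overloading the pan), and slide the door fully shut again. Leave the two smaller weights, the tweezers and the small bottle as they are.

Things in the scene. Friction and masses are not known exactly. Their poses are not given: they have to be found in the camera images.
- balance: White laboratory balance fixed on the bench, own x from -173 mm (front of the sloping console with display) to +202 mm (back), 210 mm wide. Origin on the bench straight under the pan's centre; x points to its back, y to its left, z up. It may stand left or right of the tray, turned up to 0.3 rad. A low square glass draught shield, closed at the back by a white tower, surrounds the pan.
- pan_centre (a point): Centre of the top face of the round steel weighing pan (86 mm in diameter, a dark ring line 45 mm in diameter round the middle), 66 mm above the bench and 76 mm below the rails' top. z up.
- pan (a joint): How far the pan is pushed down, m. 0 = up, its place in use. An overload spring holds it up against less than 2 N (the large weight is 1 N), then gives 1 mm for each further 0.7 N, to a stop at 8 mm. Pushed 5 mm or more (about 5.5 N), it is overloaded.
- roof_door (a joint): How far the glass roof door is slid open, m: 0 = shut (front edge over the front pane), 0.140 = fully open. It slides along the balance's +x, back over the tower. Plain sliding friction of about 2 N, no spring: it stays where it is left. It starts shut or up to 20 mm ajar.
- door_grip (a point): Middle of the top edge of the black upright grip bar near the roof door's front edge, 161 mm above the bench; it travels with the door. The bar is 12 mm thick along the balance's x, 64 mm long along y, 21 mm high above its 20 mm wide foot: pinch it from above across x, or push it. Door shut: 61 mm in front of the pan's centre; fully open: 79 mm behind it. Axes as the balance's.
- weight_tray: White flat tray with a grey lining, fixed on the bench, 80 mm along its x, 200 mm along its y, rim 8 mm high, lining 6 mm above the bench. Origin on the bench under its middle. The three weights stand in it in a row along its y, about 65 mm apart, in any order.
- weight_large: The largest check weight (100 g): plain brass-coloured, a cylinder 22 mm in diameter with a waist and a knob on top, 42 mm high, upright on the tray. Origin at the centre of its underside, z up. It may be gripped anywhere as a 22 mm cylinder.
- weight_medium: The medium weight (50 g), same form, 18 mm in diameter, 34 mm high; origin at the centre of its underside. To be left alone.
- weight_small: The smallest weight (20 g), same form, 13 mm in diameter, 25 mm high; origin at the centre of its underside. To be left alone.
- tweezers: Steel forceps lying on the bench on the robot's side of the tray, 22 x 132 x 10 mm, long side along its y; origin at the centre of its underside. To be left alone.
- small_bottle: Small clear screw-cap bottle, 34 mm in diameter, 66 mm high, standing on the bench beyond the tray; origin at the centre of its underside. To be left alone.
- shield_mouth (a point): Centre of the draught shield's opening, straight over the pan's centre, level with the top of the two aluminium rails, 142 mm above the bench: the highest fixed part. The shield is open only upward; inside it is 146 mm along the balance's x and 152 mm along y. The rails, 172 mm apart, carry the roof door.

How it is judged:
On the way, in this order (a step that is already met when the one before it is completed fails the run):
1. the roof door is slid open (value of joint roof_door above 0.08 m), for 0.2 s.
2. the large weight stands by itself in the middle of the pan (horizontal distance between weight_large and pan_centre below 0.015 m and angle between weight_large's own z axis and vertical below 0.1 rad and contact force between weight_large and pan above 0.4 N and contact force between weight_large and the fingers below 0.05 N), for 0.2 s.
At the end, for the whole second after the job is handed in: The roof door is shut to within 3 mm; the large weight stands upright (within 0.1 rad), at rest and by itself on the pan, its axis within 15 mm of the pan's centre, and the pan is up (within 2 mm) (value of joint roof_door below 0.003 m and horizontal distance between weight_large and pan_centre below 0.015 m and z of weight_large in the frame of pan_centre between -0.004 and 0.004 m and angle between weight_large's own z axis and vertical below 0.1 rad and contact force between weight_large and pan above 0.4 N and linear speed of weight_large below 0.02 m/s and value of joint pan below 0.002 m); the robot touches nothing.
It fails at once if the pan is overloaded: pushed down 5 mm or more (value of joint pan above 0.005 m).
It fails at once if the large weight is dropped onto the pan (it moves faster than 0.35 m/s less than 20 mm above it) (horizontal distance between weight_large and pan_centre below 0.05 m and z of weight_large in the frame of pan_centre below 0.02 m and linear speed of weight_large above 0.35 m/s).
It fails at once if a smaller weight is shifted by more than 15 mm or tipped (distance of any of weight_medium, weight_small from where it was at the start of the episode above 0.015 m or angle between any of weight_medium, weight_small's own z axis and vertical above 0.5 rad).
It fails at once if the tweezers are shifted by more than 30 mm (distance of tweezers from where it was at the start of the episode above 0.03 m).
It fails at once if the small bottle is shifted by more than 30 mm or tipped (distance of small_bottle from where it was at the start of the episode above 0.03 m or angle between small_bottle's own z axis and vertical above 0.5 rad).
It also fails if it takes over 64 s, if anything falls off the work surface, if the arm or the gripper's body presses on something with over 40 N, if the wrist force passes 120 N, or if a joint passes its speed limit or range.

ROBOT

A 6-joint arm with a two-finger parallel gripper is mounted at the origin on a cart in front of the work surface, level with it; the furniture and walls round the work are solid. World frame = base frame: x ahead of the robot, y to its left, z up, the work surface at z = 0. Lengths are in m, angles in rad, forces in N, time in s.
With the tool pointing down it reaches from about 0.35 to 0.85 m from the base axis. Payload 8.1 kg.
Tool frame: the origin (TCP) lies at the centre of the arm's flange, where the gripper is bolted on; the fingertips stand 186 mm ahead of it and the grasp point (between the pads) lies 167 mm ahead of it; z points along the fingers, y is the line along which they close (so a half turn about z gives the same grasp; the last joint's range is limited). The gripper opens to 93 mm and grips with 3 to 60 N. Pads are 15 mm wide; open, the fingers measure 128 mm over their backs; the gripper's body (75 mm by 188 mm) begins 65 mm behind the grasp point.
Start: joints at [1.023, 0.13, 1.488, -0, 1.523, -0.085], TCP at [0.268, 0.537, 0.405] pointing down, gripper open.
Joint ranges: [-2.96, 2.96], [-0.89, 2.26], [0.02, 2.5], [-1.34, 4.48], [0, 2.73], [-2.66, 2.66]. Speed limits (rad/s): [2.39, 2.39, 2.79, 3.14, 3.14, 3.14].

INTERFACE

Orientations are given as a rotation vector (axis times angle).
In Python, from plant import robot gives the robot as it stands.
- The arm moves only by the tool apply_moves, never from a script. Its argument "series" is a list of rows, each a list of 2 entries, a list of its own where there are three numbers: the shift along the tool's x, y, z in mm, then the turn, a rotation vector about the tool's x, y, z in rad. A call has 1 to 12 rows; each row shifts and turns the commanded pose from where the row before left it, along the tool's axes as they then stand; what a row does not reach is not made up. A row lasts 1/12 s, in which the tool goes at most 41.7 mm and 7.16 degrees, less where a joint would pass 70% of its speed; a pose out of reach is approached as far as the arm can. A call is refused whole if a number of a shift passes 41.7 or a number of a turn 0.125, either way. A call with a gripper value outside its range is refused whole. "claw" is the opening, from 0 (shut) to 1 (fully open), set as the call begins (left out, the last holds). The fingers move at their own pace and stop on an object; "newtons" is the grip in N (left out, the last holds). Time passes only in rows, so rows that do not move let the fingers close. It gives the time, the measured TCP pose, the force, the opening and the grip force at its end, in the units of the state.
- robot.read_state(): the state, without advancing time (a new reading comes with each control period).
- robot.read_camera(name): name is "scene" or "side" or "wrist"; returns (picture, depth): 384x512x3 uint8, blue, green, red; 384x512 float32, m along the optical axis (not along the pixel's ray), 0 where there is no reading.
- robot.calibration(name): a dict with "fx", "fy", "cx", "cy" (pixels), "D" ([k1, k2, p1, p2, k3] as OpenCV has them; the pictures are not rectified), "extrinsics" (4x4, takes a point from world to camera coordinates). Camera axes: x right, y down, z forward; pixel columns grow to the right and rows downward; lengths in m; the calibration is good to about 2 mm. A picture is of the moment at which its call begins: read the wrist's pose just before it. calibration takes no time and is no camera call; for the wrist camera it gives the pose at the moment of the call.
- robot.close_job(): hands the job in; it is judged then, once.
The state is a dict: "t": time; "q": joint angles; "dq": joint speeds; "joint_torque": joint torques, N m; "tool_pos": TCP position; "orientation": TCP orientation; "force": force on the tool from outside, world axes, zero at the start; "wrist_torque": the same for the moment, N m; "opening": finger opening in m; "gripper_force": force on a finger pad.
Only numpy, scipy, OpenCV 4.12 (cv2) and the standard library are available. Lean on these libraries where they do the work, as an engineer would, in place of code of your own. Each camera call takes 0.05 s, during which the arm holds its last target. There are 200 camera calls.

## Working session

There is one attempt and no reset: what is moved stays moved. The work goes in short steps, Python scripts to look and compute and a tool call to move; the robot and the scene stay as the last step left them, time stands still between calls to the robot, and variables do not carry over. Pictures are saved under pics/ and viewed, at most 10 in all, crops included, and the job is handed in when it is done.

Besides the shell and the picture viewer there is one more tool, called by a JSON object that holds its "method" and its "body", one argument or row to a line. apply_moves: Moves the arm, as the interface text tells. Its arguments: {"type":"object","properties":{"series":{"type":"array"},"claw":{"type":"number"},"newtons":{"type":"number"}},"required":["series"]}

```bash
mkdir -p pics; cat > h.py <<'E'
import numpy as np, cv2
from plant import robot
from scipy.spatial.transform import Rotation as R
def pts(cal,depth,us,vs):
    K=np.array([[cal['fx'],0,cal['cx']],[0,cal['fy'],cal['cy']],[0,0,1.]])
    n=cv2.undistortPoints(np.c_[us,vs].astype(float).reshape(-1,1,2),K,np.array(cal['D'],float)).reshape(-1,2)
    return np.c_[n,np.ones(len(n))]
def ray(cal,us,vs,z):
    n=pts(cal,None,us,vs);E=np.array(cal['extrinsics']);Rm=E[:3,:3];c=-Rm.T@E[:3,3]
    d=n@Rm; return c+d*((z-c[2])/d[:,2])[:,None]
def cloud(cal,depth,us,vs):
    n=pts(cal,None,us,vs);E=np.array(cal['extrinsics'])
    z=depth[np.asarray(vs).astype(int),np.asarray(us).astype(int)]
    return (n*z[:,None]-E[:3,3])@E[:3,:3]
E
python3 - <<'E'
from h import *
s=robot.read_state();print(s['t'],s['tool_pos'],s['orientation'],R.from_rotvec(s['orientation']).as_matrix().round(3))
ims=[]
for n in ['scene','side','wrist']:
    c=robot.calibration(n);p,d=robot.read_camera(n);np.savez(n+'0.npz',p=p,d=d);cv2.imwrite(f'pics/{n}0.png',p)
    E=np.array(c['extrinsics']);print(n,c['fx'],(-E[:3,:3].T@E[:3,3]).round(3),E[2,:3].round(2))
    import pickle;pickle.dump(c,open(n+'0.pkl','wb'))
E
```

```text
0.0 [0.26774754 0.53668513 0.4036786 ] [-7.20422630e-01 -3.05727141e+00  2.80322023e-03] [[-0.895  0.446 -0.001]
 [ 0.446  0.895 -0.002]
 [ 0.    -0.002 -1.   ]]
scene 396.28495487795277 [ 0.355 -0.653  0.613] [ 0.24  0.77 -0.59]
side 450.52282755355645 [0.271 0.518 1.123] [ 0.24 -0.46 -0.86]
wrist 341.1685098113953 [0.196 0.574 0.385] [ 0.26 -0.13 -0.96]
```

View pics/scene0.png

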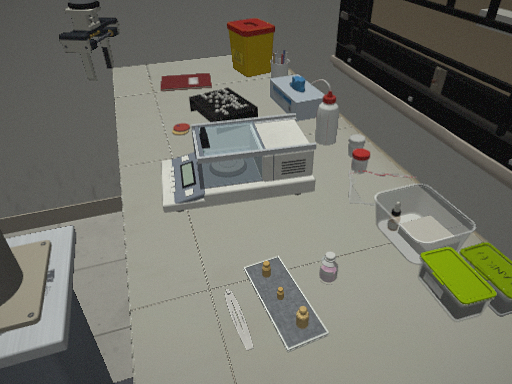

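View pics/side0.png

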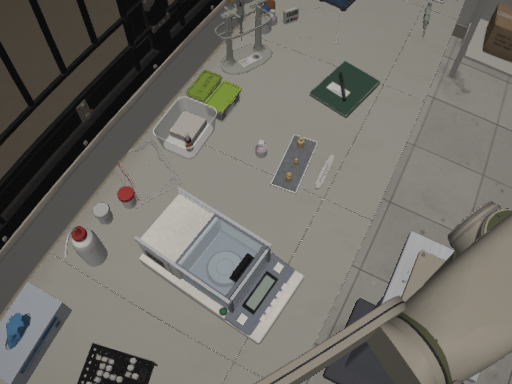

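Scene view: tray with weights at about (266,268), (280,293) and (302,316), and the balance around (240,160). Side view: weights at (301,141), (296,160) and (289,176), black grip bar at (242,267), pan ring at (224,267). Next I measure them.

```bash
python3 - <<'E'
from h import *
import pickle
for n,roi in [('side',(250,130,330,195)),('scene',(240,250,330,345))]:
    z=np.load(n+'0.npz');p,d=z['p'],z['d'];c=pickle.load(open(n+'0.pkl','rb'))
    h=cv2.cvtColor(p,cv2.COLOR_BGR2HSV)
    m=((h[...,0]>8)&(h[...,0]<28)&(h[...,1]>90)).astype(np.uint8)
    M=np.zeros_like(m);x0,y0,x1,y1=roi;M[y0:y1,x0:x1]=m[y0:y1,x0:x1]
    k,l,st,ce=cv2.connectedComponentsWithStats(M)
    for i in range(1,k):
        if st[i,4]<8: continue
        v,u=np.nonzero(l==i);P=cloud(c,d,u,v)
        print(n,st[i],ce[i].round(1),'ray z.025',ray(c,[ce[i][0]],[ce[i][1]],.025).round(3),'cloud med',np.median(P,0).round(3),'zmax',P[:,2].max().round(3))
z=np.load('side0.npz');p,d=z['p'],z['d'];c=pickle.load(open('side0.pkl','rb'))
g=cv2.cvtColor(p,cv2.COLOR_BGR2GRAY);M=np.zeros_like(g);M[245:290,222:260]=(g[245:290,222:260]<50)
k,l,st,ce=cv2.connectedComponentsWithStats(M)
i=1+np.argmax(st[1:,4]);v,u=np.nonzero(l==i)
P=ray(c,u,v,.155);r=cv2.minAreaRect(P[:,:2].astype(np.float32)*1000);print('grip',st[i],P.mean(0),r,cv2.boxPoints(r).round())
Q=cloud(c,d,u,v);print(np.percentile(Q,[5,50,95],axis=0).round(3))
# rails: depth cloud near z .142
vv,uu=np.mgrid[180:320,130:310];uu=uu.ravel();vv=vv.ravel();Q=cloud(c,d,uu,vv)
b=cv2.resize(p[185:345,130:310],None,fx=4.4,fy=3.7,interpolation=cv2.INTER_CUBIC);cv2.imwrite('pics/bal.png',b)
E
```

```text
side [298 137   5  11  37] [300.1 142.8] ray z.025 [[ 0.55  -0.264  0.025]] cloud med [ 0.549 -0.259  0.031] zmax 0.053
side [294 158   4   7  19] [295.5 160.8] ray z.025 [[ 0.534 -0.197  0.025]] cloud med [ 0.534 -0.198  0.025] zmax 0.037
side [286 172   5  10  40] [288.2 176.6] ray z.025 [[ 0.528 -0.138  0.025]] cloud med [ 0.527 -0.134  0.029] zmax 1.123
scene [262 261   9  16 113] [266.  268.6] ray z.025 [[ 0.527 -0.142  0.025]] cloud med [ 0.526 -0.144  0.027] zmax 0.04
scene [277 287   7  13  74] [280.  293.2] ray z.025 [[ 0.532 -0.207  0.025]] cloud med [ 0.533 -0.205  0.022] zmax 0.033
scene [297 306  12  22 214] [302.1 317. ] ray z.025 [[ 0.55  -0.267  0.025]] cloud med [ 0.548 -0.272  0.033] zmax 0.613
grip [230 254  23  28 240] [0.48269679 0.20999128 0.155     ] ((482.92901611328125, 209.66964721679688), (71.46806335449219, 18.936595916748047), 84.34660339355469) [[470. 175.]
 [489. 173.]
 [496. 244.]
 [477. 246.]]
[[0.476 0.178 0.14 ]
 [0.482 0.211 0.159]
 [0.491 0.239 0.163]]
```

View pics/bal.png

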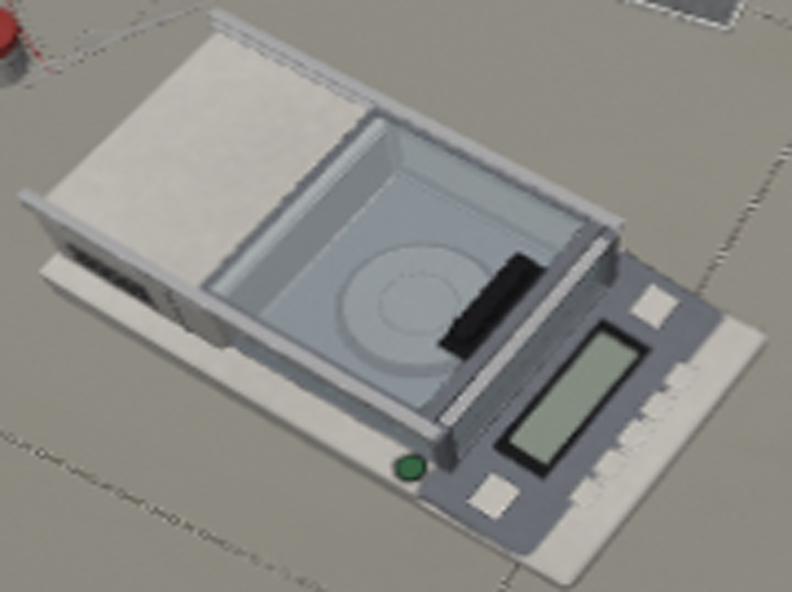

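Crop: pan ring centred at crop (420,303), grip bar (490,305), rails from (20,193) to (440,430) and from (215,12) to (622,222). The door is slightly ajar. The large weight is at about (0.55, -0.267).

```bash
python3 - <<'E'
from h import *
import pickle
c=pickle.load(open('side0.pkl','rb'))
f=lambda x,y,z:ray(c,[130+x/4.4],[185+y/3.7],z)[0]
print('pan',f(420,303,.066))
a=[f(*q,.142) for q in [(20,193),(440,430),(215,12),(622,222)]]
for i in (0,2):
    e=a[i]-a[i+1];print(a[i],a[i+1],np.arctan2(e[1],e[0]))
# bar from scene cam too
z=np.load('scene0.npz');p=z['p'];cs=pickle.load(open('scene0.pkl','rb'))
g=cv2.cvtColor(p,cv2.COLOR_BGR2GRAY);M=np.zeros_like(g);M[120:152,196:214]=g[120:152,196:214]<50
v,u=np.nonzero(M);print(len(u),u.min(),u.max(),v.min(),v.max(),ray(cs,u,v,.15).mean(0))
s=robot.read_state();print(s['q'])
E
```

```text
pan [0.53724466 0.19953836 0.066     ]
[0.74969348 0.26318723 0.142     ] [0.4679997  0.28833947 0.142     ] -0.08905312524619259
[0.73044896 0.09611847 0.142     ] [0.45034969 0.12310567 0.142     ] -0.09605221397711658
147 200 213 120 147 [0.48529384 0.20028286 0.15      ]
[ 1.02258476e+00  1.30971177e-01  1.48903065e+00  1.92190702e-05
  1.52299074e+00 -8.54172706e-02]
```

{"method": "apply_moves", "body": {
  "series": [
    [[0, 0, 0], [0, 0, 0.12]],
    [[0, 0, 0], [0, 0, 0.12]],
    [[0, 0, 0], [0, 0, 0.12]],
    [[0, 0, 0], [0, 0, 0.12]],
    [[0, 0, 0], [0, 0, 0.12]],
    [[0, 0, 0], [0, 0, 0.12]],
    [[0, 0, 0], [0, 0, 0.12]],
    [[0, 0, 0], [0, 0, 0.12]],
    [[0, 0, 0], [0, 0, 0.12]],
    [[0, 0, 0], [0, 0, 0.12]],
    [[0, 0, 0], [0, 0, 0]],
    [[0, 0, 0], [0, 0, 0]]
  ],
  "claw": 0.5,
  "newtons": 20
}}

```text
t: 1.15
tool_pos: [0.2678, 0.5368, 0.4044]
orientation: [2.317, 2.121, -0.001]
force: [1.3, -1.2, -0.5]
opening: 0.0469
gripper_force: 0.0
```

```bash
cat > go.py <<'E'
from h import *
import sys
t=np.array([float(a) for a in sys.argv[1:4]]);yaw=float(sys.argv[4]) if len(sys.argv)>4 else -0.092
s=robot.read_state();M=R.from_rotvec(s['orientation']).as_matrix()
des=np.array([[-np.sin(yaw),np.cos(yaw),0],[np.cos(yaw),np.sin(yaw),0],[0,0,-1]]).T
print(s['t'],s['tool_pos'].round(4) if hasattr(s['tool_pos'],'round') else s['tool_pos'],'shift mm',(M.T@(t-s['tool_pos'])*1000).round(1),'turn',R.from_matrix(M.T@des).as_rotvec().round(4),np.round(s['force'],2),s['opening'],s['gripper_force'])
E
python3 go.py 0.483 0.205 0.405
```

```text
1.15 [0.2678 0.5368 0.4044] shift mm [-311.6  243.6   -0.5] turn [-0.0003  0.0005  0.0038] [ 1.3  -1.19 -0.46] 0.046880726235654854 0.0
```

{"method": "apply_moves", "body": {
  "series": [
    [[-31, 24.4, 0], [0, 0, 0.004]],
    [[-31, 24.4, 0], [0, 0, 0]],
    [[-31, 24.4, 0], [0, 0, 0]],
    [[-31, 24.4, 0], [0, 0, 0]],
    [[-31, 24.4, 0], [0, 0, 0]],
    [[-31, 24.4, 0], [0, 0, 0]],
    [[-31, 24.4, 0], [0, 0, 0]],
    [[-31, 24.4, 0], [0, 0, 0]],
    [[-31, 24.4, 0], [0, 0, 0]],
    [[-31, 24.4, 0], [0, 0, 0]],
    [[0, 0, 0], [0, 0, 0]],
    [[0, 0, 0], [0, 0, 0]]
  ]
}}

```text
t: 2.15
tool_pos: [0.482, 0.2032, 0.4046]
orientation: [-2.326, -2.112, 0.0]
force: [-0.5, 0.8, -0.3]
opening: 0.0467
gripper_force: 0.0
```

```bash
python3 go.py 0.483 0.205 0.332; python3 - <<'E'
from h import *
import pickle
c=robot.calibration('wrist');p,d=robot.read_camera('wrist');cv2.imwrite('pics/w1.png',p);np.savez('w1.npz',p=p,d=d);pickle.dump(c,open('w1.pkl','wb'))
E
```

```text
2.15 [0.482  0.2032 0.4046] shift mm [ 1.9  0.9 72.6] turn [-0.0003  0.0001 -0.0045] [-0.49  0.8  -0.34] 0.046676545195927746 0.0
```

View pics/w1.png

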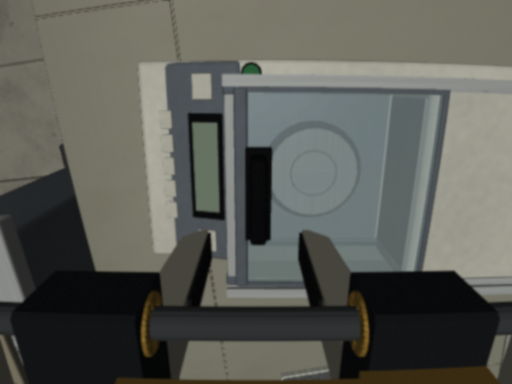

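The wrist view shows the bar spanning (246-271, 147-244), lined up between the fingertips. The pan ring is centred at about (313,172). I refine both from this view.

```bash
python3 - <<'E'
from h import *
import pickle
c=pickle.load(open('w1.pkl','rb'));p=np.load('w1.npz')['p'];g=cv2.cvtColor(p,cv2.COLOR_BGR2GRAY)
M=np.zeros_like(g);M[138:255,240:280]=g[138:255,240:280]<45
k,l,st,ce=cv2.connectedComponentsWithStats(M);i=1+np.argmax(st[1:,4]);v,u=np.nonzero(l==i)
P=ray(c,u,v,.158);r=cv2.minAreaRect((P[:,:2]*1000).astype(np.float32));print(st[i],r)
q=cv2.GaussianBlur(g,(3,3),0)[115:225,262:366]
for rr in [(18,30),(38,55)]:
    h=cv2.HoughCircles(cv2.resize(q,None,fx=4,fy=4),cv2.HOUGH_GRADIENT,1,400,param1=60,param2=15,minRadius=rr[0]*4,maxRadius=rr[1]*4)
    if h is not None:
        a=h[0,0]/4+np.array([262,115,0]);print(a,ray(c,[a[0]],[a[1]],.066))
print(ray(c,[313],[172],.066))
E
```

```text
[ 245  147   27   98 2427] ((484.7691955566406, 210.78875732421875), (71.37960052490234, 17.734975814819336), 84.06220245361328)
[[0.53830776 0.20194085 0.066     ]]
```

{"method": "apply_moves", "body": {
  "series": [
    [[4, 1, 25], [0, 0, -0.004]],
    [[0, 0, 25], [0, 0, 0]],
    [[0, 0, 14], [0, 0, 0]],
    [[0, 0, 8], [0, 0, 0]],
    [[0, 0, 0], [0, 0, 0]],
    [[0, 0, 0], [0, 0, 0]]
  ]
}}

```text
t: 2.7
tool_pos: [0.4821, 0.2099, 0.333]
orientation: [-2.319, -2.119, 0.0]
force: [-0.3, 1.4, 0.5]
opening: 0.0466
gripper_force: 0.0
```

{"method": "apply_moves", "body": {
  "series": [
    [[0, 0, 0], [0, 0, 0]],
    [[0, 0, 0], [0, 0, 0]],
    [[0, 0, 0], [0, 0, 0]],
    [[0, 0, 0], [0, 0, 0]],
    [[0, 0, 0], [0, 0, 0]],
    [[0, 0, 0], [0, 0, 0]]
  ],
  "claw": 0,
  "newtons": 15
}}

```text
t: 3.2
tool_pos: [0.4828, 0.2089, 0.3332]
orientation: [2.321, 2.116, 0.002]
force: [0.1, 0.2, 0.9]
opening: 0.012
gripper_force: 15.0
```

{"method": "apply_moves", "body": {
  "series": [
    [[0, 6, 0], [0, 0, 0]],
    [[0, 12, 0], [0, 0, 0]],
    [[0, 14, 0], [0, 0, 0]],
    [[0, 14, 0], [0, 0, 0]],
    [[0, 14, 0], [0, 0, 0]],
    [[0, 14, 0], [0, 0, 0]],
    [[0, 14, 0], [0, 0, 0]],
    [[0, 14, 0], [0, 0, 0]],
    [[0, 12, 0], [0, 0, 0]],
    [[0, 8, 0], [0, 0, 0]],
    [[0, 0, 0], [0, 0, 0]],
    [[0, 0, 0], [0, 0, 0]]
  ]
}}

```text
t: 4.2
tool_pos: [0.6049, 0.1969, 0.3332]
orientation: [2.321, 2.115, 0.001]
force: [1.1, -5.4, 5.3]
opening: 0.0117
gripper_force: 15.0
```

{"method": "apply_moves", "body": {
  "series": [
    [[0, 0, 0], [0, 0, 0]],
    [[0, 0, 0], [0, 0, 0]],
    [[0, 0, 0], [0, 0, 0]],
    [[0, 0, 0], [0, 0, 0]],
    [[0, 0, -15], [0, 0, 0]],
    [[0, 0, -30], [0, 0, 0]],
    [[0, 0, -30], [0, 0, 0]],
    [[0, 0, 0], [0, 0, 0]],
    [[0, 0, 0], [0, 0, 0]]
  ],
  "claw": 0.5
}}

```text
t: 4.95
tool_pos: [0.6044, 0.1981, 0.4106]
orientation: [2.319, 2.116, 0.007]
force: [0.2, -0.3, -0.9]
opening: 0.0466
gripper_force: 0.0
```

```bash
python3 go.py 0.549 -0.265 0.405
```

```text
4.95 [0.6044 0.1981 0.4106] shift mm [-466.3  -12.8    4.7] turn [ 0.0047 -0.0018  0.0004] [ 0.22 -0.33 -0.95] 0.04658711290742891 0.0
```

{"method": "apply_moves", "body": {
  "series": [
    [[-39, -1, 0], [0.004, 0, 0]],
    [[-39, -1, 0], [0, 0, 0]],
    [[-39, -1, 0], [0, 0, 0]],
    [[-39, -1, 0], [0, 0, 0]],
    [[-39, -1, 0], [0, 0, 0]],
    [[-39, -1, 0], [0, 0, 0]],
    [[-39, -1, 0], [0, 0, 0]],
    [[-39, -1, 0], [0, 0, 0]],
    [[-39, -1, 0], [0, 0, 0]],
    [[-39, -1, 0], [0, 0, 0]],
    [[-38, -1, 0], [0, 0, 0]],
    [[-38, -1, 0], [0, 0, 0]]
  ]
}}

```text
t: 5.95
tool_pos: [0.5483, -0.2667, 0.4059]
orientation: [-2.317, -2.114, 0.005]
force: [1.0, -0.5, 0.2]
opening: 0.0465
gripper_force: 0.0
```

{"method": "apply_moves", "body": {
  "series": [
    [[0, 0, 40], [0, 0, 0]],
    [[0, 0, 40], [0, 0, 0]],
    [[0, 0, 0], [0, 0, 0]],
    [[0, 0, 0], [0, 0, 0]]
  ]
}}

```text
t: 6.28
tool_pos: [0.5474, -0.2643, 0.3238]
orientation: [-2.313, -2.109, 0.008]
force: [0.7, 0.0, 0.8]
opening: 0.0466
gripper_force: 0.0
```

```bash
python3 - <<'E'
from h import *
import pickle
c=robot.calibration('wrist');p,d=robot.read_camera('wrist');cv2.imwrite('pics/w2.png',p)
h=cv2.cvtColor(p,cv2.COLOR_BGR2HSV)
m=((h[...,0]>8)&(h[...,0]<28)&(h[...,1]>90)).astype(np.uint8);m[260:]=0
k,l,st,ce=cv2.connectedComponentsWithStats(m)
for i in range(1,k):
    if st[i,4]<40: continue
    v,u=np.nonzero(l==i);P=cloud(c,d,u,v);print(st[i],ce[i].round(1),ray(c,[ce[i][0]],[ce[i][1]],.03).round(4),np.median(P,0).round(3),P.min(0).round(3),P.max(0).round(3))
E
python3 go.py 0.549 -0.266 0.201
```

```text
[208  20  23  27 474] [218.8  33.1] [[ 0.5283 -0.1387  0.03  ]] [ 0.529 -0.14   0.039] [ 0.519 -0.183  0.006] [ 0.555 -0.125  0.305]
[229 105  15  17 194] [236.1 113. ] [[ 0.5351 -0.1989  0.03  ]] [ 0.535 -0.199  0.032] [ 0.529 -0.205  0.012] [ 0.555 -0.183  0.305]
[250 173  26  33 654] [262.6 189.2] [[ 0.5507 -0.2633  0.03  ]] [ 0.551 -0.26   0.036] [ 0.54  -0.272  0.009] [ 0.561 -0.183  0.305]
6.3333 [ 0.5486 -0.2646  0.3271] shift mm [ -1.6   1.4 126.1] turn [-0.0068 -0.0015  0.0005] [-0.09  0.15  0.87] 0.04648885331411941 0.0
```

View pics/w2.png

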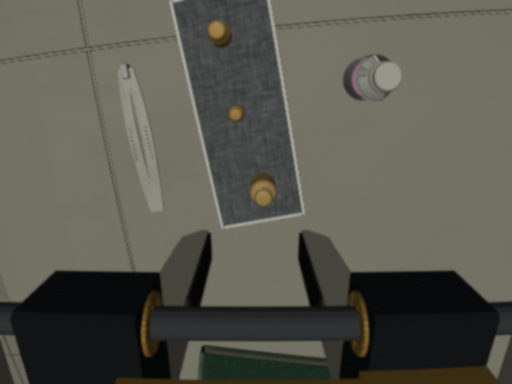

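The wrist view shows the large weight at (263,189), between the fingers. It is clear of the small one at (236,113).

{"method": "apply_moves", "body": {
  "series": [
    [[0, 2, 30], [-0.007, 0, 0]],
    [[0, 0, 30], [0, 0, 0]],
    [[0, 0, 30], [0, 0, 0]],
    [[0, 0, 20], [0, 0, 0]],
    [[0, 0, 12], [0, 0, 0]],
    [[0, 0, 4], [0, 0, 0]],
    [[0, 0, 0], [0, 0, 0]],
    [[0, 0, 0], [0, 0, 0]]
  ]
}}

```text
t: 7.0
tool_pos: [0.5522, -0.2657, 0.2042]
orientation: [2.317, 2.114, 0.005]
force: [0.5, 0.1, -0.6]
opening: 0.046
gripper_force: 0.0
```

{"method": "apply_moves", "body": {
  "series": [
    [[0, 0, 0], [0, 0, 0]],
    [[0, 0, 0], [0, 0, 0]],
    [[0, 0, 0], [0, 0, 0]],
    [[0, 0, 0], [0, 0, 0]],
    [[0, 0, 0], [0, 0, 0]],
    [[0, 0, 0], [0, 0, 0]],
    [[0, 0, 0], [0, 0, 0]]
  ],
  "claw": 0,
  "newtons": 15
}}

```text
t: 7.58
tool_pos: [0.5512, -0.2655, 0.2024]
orientation: [2.319, 2.115, 0.003]
force: [-1.6, 1.5, 6.2]
opening: 0.0215
gripper_force: 15.0
```

```bash
python3 go.py 0.5505 -0.265 0.201
```

```text
7.5833 [ 0.5512 -0.2655  0.2024] shift mm [ 0.5 -0.8  1.4] turn [ 0.0035  0.0003 -0.    ] [-1.59  1.53  6.16] 0.02150142282679661 15.002840459346771
```

{"method": "apply_moves", "body": {
  "series": [
    [[0, 0, -10], [0, 0, 0]],
    [[0, 0, -20], [0, 0, 0]],
    [[0, 0, -30], [0, 0, 0]],
    [[0, 0, -35], [0, 0, 0]],
    [[0, 0, -35], [0, 0, 0]],
    [[0, 0, -35], [0, 0, 0]],
    [[0, 0, -25], [0, 0, 0]],
    [[0, 0, 0], [0, 0, -0.06]],
    [[0, 0, 0], [0, 0, -0.11]],
    [[0, 0, 0], [0, 0, -0.11]],
    [[0, 0, 0], [0, 0, -0.11]],
    [[0, 0, 0], [0, 0, -0.11]]
  ]
}}

```text
t: 8.58
tool_pos: [0.5503, -0.2652, 0.392]
orientation: [1.717, 2.628, 0.002]
force: [0.4, -0.1, -1.4]
opening: 0.0216
gripper_force: 15.0
```

{"method": "apply_moves", "body": {
  "series": [
    [[0, 0, 0], [0, 0, -0.11]],
    [[0, 0, 0], [0, 0, -0.11]],
    [[0, 0, 0], [0, 0, -0.11]],
    [[0, 0, 0], [0, 0, -0.11]],
    [[0, 0, 0], [0, 0, -0.11]],
    [[0, 0, 0], [0, 0, -0.11]],
    [[0, 0, 0], [0, 0, -0.11]],
    [[0, 0, 0], [0, 0, -0.11]],
    [[0, 0, 0], [0, 0, -0.11]],
    [[0, 0, 0], [0, 0, -0.08]],
    [[0, 0, 0], [0, 0, 0]],
    [[0, 0, 0], [0, 0, 0]]
  ]
}}

```text
t: 9.58
tool_pos: [0.5504, -0.2652, 0.3919]
orientation: [0.15, 3.135, 0.0]
force: [0.4, 0.4, -1.4]
opening: 0.0215
gripper_force: 15.0
```

```bash
python3 go.py 0.538 0.201 0.39 1.479
```

```text
9.5833 [ 0.5504 -0.2652  0.3919] shift mm [ 56.8 462.9   1.8] turn [ 0.0002  0.0028 -0.0037] [ 0.38  0.38 -1.41] 0.02154499276740888 14.997446089982986
```

{"method": "apply_moves", "body": {
  "series": [
    [[4.7, 25, 0], [0, 0.003, -0.004]],
    [[4.7, 40, 0], [0, 0, 0]],
    [[4.7, 41, 0], [0, 0, 0]],
    [[4.7, 41, 0], [0, 0, 0]],
    [[4.7, 41, 0], [0, 0, 0]],
    [[4.7, 41, 0], [0, 0, 0]],
    [[4.7, 41, 0], [0, 0, 0]],
    [[4.7, 41, 0], [0, 0, 0]],
    [[4.7, 41, 0], [0, 0, 0]],
    [[4.7, 41, 0], [0, 0, 0]],
    [[4.7, 40, 0], [0, 0, 0]],
    [[4.7, 30, 0], [0, 0, 0]]
  ]
}}

```text
t: 10.58
tool_pos: [0.5348, 0.2039, 0.392]
orientation: [0.143, 3.138, 0.001]
force: [1.2, 0.2, -0.2]
opening: 0.0218
gripper_force: 15.0
```

{"method": "apply_moves", "body": {
  "series": [
    [[0, 0, 0], [0, 0, 0]],
    [[0, 0, 0], [0, 0, 0]],
    [[0, 0, 0], [0, 0, 0]]
  ]
}}

```text
t: 10.83
tool_pos: [0.5354, 0.2008, 0.3917]
orientation: [-0.141, -3.138, 0.001]
force: [-0.2, -0.9, -1.1]
opening: 0.022
gripper_force: 15.0
```

```bash
python3 go.py 0.538 0.201 0.262 1.479
python3 - <<'E'
from h import *
import pickle
c=robot.calibration('wrist');p,d=robot.read_camera('wrist');cv2.imwrite('pics/w3.png',p);pickle.dump(c,open('w3.pkl','wb'))
p,d=robot.read_camera('side');cv2.imwrite('pics/s3.png',p)
E
```

```text
10.8333 [0.5354 0.2008 0.3917] shift mm [ -2.6   0.5 129.7] turn [-0.0005 -0.0001  0.0019] [-0.23 -0.94 -1.09] 0.022048978224665075 14.997948110103607
```

View pics/w3.png

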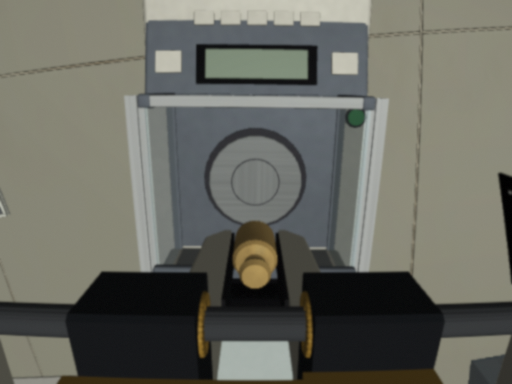

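The wrist view shows the weight held at (255,255) and the door out of the way. The pan is fully visible with its ring centred at (255.5,182).

```bash
python3 - <<'E'
from h import *
import pickle
c=pickle.load(open('w3.pkl','rb'))
print(ray(c,[255.5,205,306],[182,180,180],.066))
# pan outer ellipse top/bottom
print(ray(c,[255,255],[159,206],.066).mean(0))
E
```

```text
[[0.53834166 0.20198688 0.066     ]
 [0.53225125 0.15530863 0.066     ]
 [0.54056097 0.24899357 0.066     ]]
[0.53923717 0.20144001 0.066     ]
```

{"method": "apply_moves", "body": {
  "series": [
    [[-3, 1, 15], [0, 0, 0]],
    [[0, 0, 20], [0, 0, 0]],
    [[0, 0, 20], [0, 0, 0]],
    [[0, 0, 20], [0, 0, 0]],
    [[0, 0, 18], [0, 0, 0]],
    [[0, 0, 14], [0, 0, 0]],
    [[0, 0, 8], [0, 0, 0]],
    [[0, 0, 4], [0, 0, 0]],
    [[0, 0, 0], [0, 0, 0]],
    [[0, 0, 0], [0, 0, 0]],
    [[0, 0, 0], [0, 0, 0]]
  ]
}}

```text
t: 11.85
tool_pos: [0.5392, 0.2015, 0.2741]
orientation: [0.14, 3.137, 0.001]
force: [0.5, -0.2, -0.2]
opening: 0.0218
gripper_force: 15.0
```

```bash
python3 go.py 0.5385 0.2018 0.262 1.479
```

```text
11.85 [0.5392 0.2015 0.2741] shift mm [ 0.7  0.2 12.1] turn [0.0007 0.0019 0.0025] [ 0.53 -0.17 -0.19] 0.0218092792894752 14.997982531785965
```

{"method": "apply_moves", "body": {
  "series": [
    [[0, 0, 2], [0, 0, 0]],
    [[0, 0, 2], [0, 0, 0]],
    [[0, 0, 2], [0, 0, 0]],
    [[0, 0, 1.5], [0, 0, 0]],
    [[0, 0, 1], [0, 0, 0]],
    [[0, 0, 0.5], [0, 0, 0]],
    [[0, 0, 0], [0, 0, 0]],
    [[0, 0, 0], [0, 0, 0]]
  ]
}}

```text
t: 12.52
tool_pos: [0.5386, 0.2016, 0.2637]
orientation: [-0.139, -3.138, 0.0]
force: [-0.5, 0.6, -0.1]
opening: 0.0217
gripper_force: 15.0
```

{"method": "apply_moves", "body": {
  "series": [
    [[0, 0, 0.5], [0, 0, 0]],
    [[0, 0, 0.5], [0, 0, 0]],
    [[0, 0, 0], [0, 0, 0]],
    [[0, 0, 0], [0, 0, 0]]
  ]
}}

```text
t: 12.85
tool_pos: [0.5386, 0.2016, 0.2627]
orientation: [-0.139, -3.138, 0.0]
force: [0.5, -0.5, -1.4]
opening: 0.0215
gripper_force: 15.0
```

{"method": "apply_moves", "body": {
  "series": [
    [[0, 0, 0.5], [0, 0, 0]],
    [[0, 0, 0.5], [0, 0, 0]],
    [[0, 0, 0], [0, 0, 0]],
    [[0, 0, 0], [0, 0, 0]]
  ]
}}

```text
t: 13.18
tool_pos: [0.5387, 0.2016, 0.262]
orientation: [0.139, 3.138, 0.0]
force: [-0.2, -0.9, 1.8]
opening: 0.0217
gripper_force: 15.0
```

{"method": "apply_moves", "body": {
  "series": [
    [[0, 0, 0], [0, 0, 0]]
  ]
}}

```text
t: 13.27
tool_pos: [0.5387, 0.2016, 0.262]
orientation: [0.139, 3.138, 0.0]
force: [-0.6, 0.3, 1.9]
opening: 0.0216
gripper_force: 15.0
```

```bash
python3 - <<'E'
from h import *
f=[]
for i in range(6):
    f.append(robot.read_state()['force'][2]); p,d=robot.read_camera('side')
print(np.round(f,2),np.mean(f)); cv2.imwrite('pics/s4.png',p)
E
```

```text
[1.91 1.34 1.24 1.64 0.83 0.76] 1.2858961776898357
```

Force went from about -1 N to +1.3 N, so the weight rests on the pan. Release.

{"method": "apply_moves", "body": {
  "series": [
    [[0, 0, 0], [0, 0, 0]],
    [[0, 0, 0], [0, 0, 0]],
    [[0, 0, 0], [0, 0, 0]],
    [[0, 0, 0], [0, 0, 0]],
    [[0, 0, 0], [0, 0, 0]],
    [[0, 0, 0], [0, 0, 0]]
  ],
  "claw": 0.5
}}

```text
t: 14.07
tool_pos: [0.5385, 0.2016, 0.2617]
orientation: [-0.139, -3.138, -0.0]
force: [0.5, -1.0, 1.3]
opening: 0.0464
gripper_force: 0.0
```

{"method": "apply_moves", "body": {
  "series": [
    [[0, 0, -5], [0, 0, 0]],
    [[0, 0, -10], [0, 0, 0]],
    [[0, 0, -20], [0, 0, 0]],
    [[0, 0, -30], [0, 0, 0]],
    [[0, 0, -35], [0, 0, 0]],
    [[0, 0, -35], [0, 0, 0]],
    [[0, 0, -15], [0, 0, 0]],
    [[0, 0, 0], [0, 0, 0]],
    [[0, 0, 0], [0, 0, 0]]
  ]
}}

```text
t: 14.82
tool_pos: [0.5388, 0.2016, 0.4139]
orientation: [0.139, 3.135, 0.002]
force: [-0.4, 0.2, -1.5]
opening: 0.0461
gripper_force: 0.0
```

```bash
python3 go.py 0.6044 0.197 0.41 -0.092
python3 - <<'E'
from h import *
c=robot.calibration('wrist');p,d=robot.read_camera('wrist');cv2.imwrite('pics/w5.png',p)
E
```

```text
14.8167 [0.5388 0.2016 0.4139] shift mm [-65.7   1.2   4.2] turn [0.0037 0.0017 1.574 ] [-0.41  0.18 -1.49] 0.04611417158704355 0.0
```

View pics/w5.png

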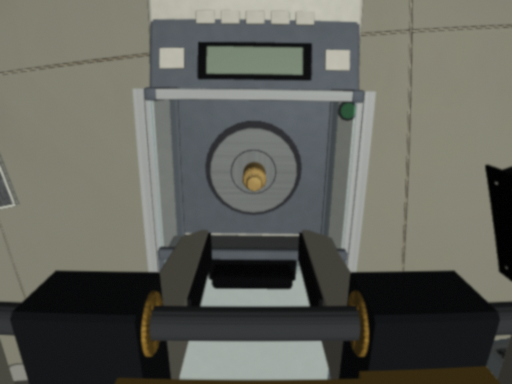

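The weight stands at (254,172), in the middle of the ring, and the door bar is at (253,272). Now I turn back and re-grip the bar.

{"method": "apply_moves", "body": {
  "series": [
    [[-33, 0, 0], [0, 0, 0]],
    [[-33, 0, 0], [0, 0, 0]],
    [[0, 0, 0], [0, 0, 0.12]],
    [[0, 0, 0], [0, 0, 0.12]],
    [[0, 0, 0], [0, 0, 0.12]],
    [[0, 0, 0], [0, 0, 0.12]],
    [[0, 0, 0], [0, 0, 0.12]],
    [[0, 0, 0], [0, 0, 0.12]],
    [[0, 0, 0], [0, 0, 0.12]],
    [[0, 0, 0], [0, 0, 0.12]],
    [[0, 0, 0], [0, 0, 0.12]],
    [[0, 0, 0], [0, 0, 0.12]]
  ]
}}

```text
t: 15.87
tool_pos: [0.6038, 0.1956, 0.409]
orientation: [-1.893, -2.504, 0.005]
force: [-0.0, 1.0, -0.6]
opening: 0.0465
gripper_force: 0.0
```

{"method": "apply_moves", "body": {
  "series": [
    [[0, 0, 0], [0, 0, 0.12]],
    [[0, 0, 0], [0, 0, 0.12]],
    [[0, 0, 0], [0, 0, 0.12]],
    [[0, 0, 0], [0, 0, 0.014]],
    [[0, 0, 0], [0, 0, 0]],
    [[0, 0, 0], [0, 0, 0]]
  ]
}}

```text
t: 16.37
tool_pos: [0.6041, 0.1957, 0.4105]
orientation: [-2.316, -2.121, 0.003]
force: [-0.1, 0.2, -0.8]
opening: 0.0465
gripper_force: 0.0
```

```bash
python3 go.py 0.6044 0.1975 0.333 -0.092
```

```text
16.3667 [0.6041 0.1957 0.4105] shift mm [ 1.9  0.3 77.5] turn [-0.002   0.0007  0.0038] [-0.15  0.21 -0.76] 0.04650980802508677 0.0
```

{"method": "apply_moves", "body": {
  "series": [
    [[2, 0, 25], [0, 0, 0.004]],
    [[0, 0, 25], [0, 0, 0]],
    [[0, 0, 18], [0, 0, 0]],
    [[0, 0, 8.5], [0, 0, 0]],
    [[0, 0, 0], [0, 0, 0]],
    [[0, 0, 0], [0, 0, 0]]
  ]
}}

```text
t: 16.87
tool_pos: [0.6045, 0.1977, 0.3353]
orientation: [-2.324, -2.114, 0.001]
force: [-0.5, 0.2, 0.0]
opening: 0.0466
gripper_force: 0.0
```

{"method": "apply_moves", "body": {
  "series": [
    [[0, 0, 0], [0, 0, 0]],
    [[0, 0, 0], [0, 0, 0]],
    [[0, 0, 0], [0, 0, 0]],
    [[0, 0, 0], [0, 0, 0]],
    [[0, 0, 0], [0, 0, 0]],
    [[0, 0, 0], [0, 0, 0]]
  ],
  "claw": 0
}}

```text
t: 17.37
tool_pos: [0.6046, 0.1977, 0.3357]
orientation: [2.325, 2.112, 0.001]
force: [-0.5, 0.4, 3.2]
opening: 0.0119
gripper_force: 15.0
```

{"method": "apply_moves", "body": {
  "series": [
    [[0, -6, 0], [0, 0, 0]],
    [[0, -12, 0], [0, 0, 0]],
    [[0, -14, 0], [0, 0, 0]],
    [[0, -14, 0], [0, 0, 0]],
    [[0, -14, 0], [0, 0, 0]],
    [[0, -14, 0], [0, 0, 0]],
    [[0, -14, 0], [0, 0, 0]],
    [[0, -14, 0], [0, 0, 0]],
    [[0, -12, 0], [0, 0, 0]],
    [[0, -6, 0], [0, 0, 0]],
    [[0, 0, 0], [0, 0, 0]],
    [[0, 0, 0], [0, 0, 0]]
  ]
}}

```text
t: 18.37
tool_pos: [0.4848, 0.2096, 0.3356]
orientation: [-2.324, -2.113, -0.001]
force: [-0.8, 4.1, 2.9]
opening: 0.0119
gripper_force: 15.0
```

{"method": "apply_moves", "body": {
  "series": [
    [[0, -2, 0], [0, 0, 0]],
    [[0, -2, 0], [0, 0, 0]],
    [[0, -1, 0], [0, 0, 0]],
    [[0, 0, 0], [0, 0, 0]],
    [[0, 0, 0], [0, 0, 0]]
  ]
}}

```text
t: 18.78
tool_pos: [0.4807, 0.21, 0.3356]
orientation: [-2.326, -2.112, -0.002]
force: [0.1, 4.9, 2.1]
opening: 0.0117
gripper_force: 15.0
```

{"method": "apply_moves", "body": {
  "series": [
    [[0, -1, 0], [0, 0, 0]],
    [[0, -1, 0], [0, 0, 0]],
    [[0, -1, 0], [0, 0, 0]],
    [[0, 0, 0], [0, 0, 0]],
    [[0, 0, 0], [0, 0, 0]]
  ]
}}

```text
t: 19.2
tool_pos: [0.4778, 0.2103, 0.3356]
orientation: [-2.326, -2.112, -0.003]
force: [0.9, 6.1, 1.9]
opening: 0.0119
gripper_force: 15.0
```

{"method": "apply_moves", "body": {
  "series": [
    [[0, -1, 0], [0, 0, 0]],
    [[0, -1, 0], [0, 0, 0]],
    [[0, -1, 0], [0, 0, 0]],
    [[0, 0, 0], [0, 0, 0]],
    [[0, 0, 0], [0, 0, 0]]
  ]
}}

```text
t: 19.62
tool_pos: [0.4764, 0.2103, 0.3357]
orientation: [2.324, 2.109, 0.009]
force: [16.2, 6.1, -8.6]
opening: 0.0119
gripper_force: 15.0
```

{"method": "apply_moves", "body": {
  "series": [
    [[0, -1, 0], [0, 0, 0]],
    [[0, -1, 0], [0, 0, 0]],
    [[0, -1, 0], [0, 0, 0]],
    [[0, 0, 0], [0, 0, 0]],
    [[0, 0, 0], [0, 0, 0]]
  ]
}}

```text
t: 20.03
tool_pos: [0.4751, 0.2102, 0.3357]
orientation: [2.321, 2.106, 0.016]
force: [31.5, 6.0, -18.9]
opening: 0.012
gripper_force: 15.0
```

Stop reached. I relax and release.

{"method": "apply_moves", "body": {
  "series": [
    [[0, 2, 0], [0, 0, 0]],
    [[0, 2, 0], [0, 0, 0]],
    [[0, 0, 0], [0, 0, 0]],
    [[0, 0, 0], [0, 0, 0]]
  ]
}}

```text
t: 20.37
tool_pos: [0.4769, 0.2102, 0.3356]
orientation: [2.325, 2.11, 0.006]
force: [9.4, 6.4, -4.4]
opening: 0.0118
gripper_force: 15.0
```

{"method": "apply_moves", "body": {
  "series": [
    [[0, 0, 0], [0, 0, 0]],
    [[0, 0, 0], [0, 0, 0]],
    [[0, 0, 0], [0, 0, 0]],
    [[0, 0, 0], [0, 0, 0]],
    [[0, 0, -15], [0, 0, 0]],
    [[0, 0, -30], [0, 0, 0]],
    [[0, 0, -30], [0, 0, 0]],
    [[0, 0, -15], [0, 0, 0]],
    [[0, 0, 0], [0, 0, 0]],
    [[0, 0, 0], [0, 0, 0]]
  ],
  "claw": 0.5
}}

```text
t: 21.2
tool_pos: [0.4753, 0.2102, 0.4261]
orientation: [2.325, 2.112, 0.003]
force: [0.5, 0.1, -0.9]
opening: 0.0465
gripper_force: 0.0
```

```bash
python3 - <<'E'
from h import *
c=robot.calibration('wrist');p,d=robot.read_camera('wrist');cv2.imwrite('pics/w6.png',p)
g=cv2.cvtColor(p,cv2.COLOR_BGR2GRAY)
M=np.zeros_like(g);M[130:232,225:300]=g[130:232,225:300]<45
k,l,st,ce=cv2.connectedComponentsWithStats(M);i=1+np.argmax(st[1:,4]);v,u=np.nonzero(l==i)
P=ray(c,u,v,.158);print(st[i],P.mean(0), robot.read_state()['force'])
E
```

```text
[ 245  151   25   81 1873] [0.47786505 0.21609835 0.158     ] [ 0.20116458 -0.66082587  0.49532781]
```

View pics/w6.png

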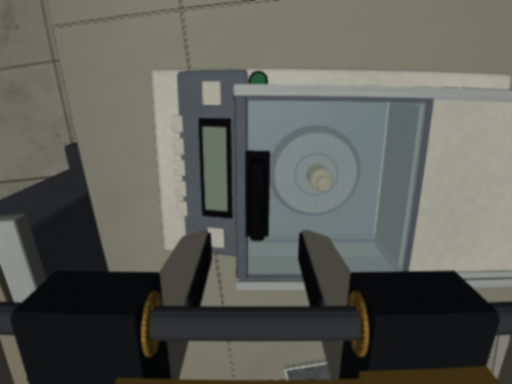

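The door is flush with the front pane: its bar at (257,195) sits 61 mm in front of the pan's centre. The weight stands upright at (318,178), and the robot is clear of everything. I hand the job in.

```bash
python3 -c "
from plant import robot
print(robot.close_job())"
```

```text
the job is handed in; nothing more can be done
None
```

I handed the job in at about 21 s: the large weight stands upright in the middle of the pan, the roof door is shut against its stop, and the arm is clear; the hand-in returned no verdict.

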